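# Load the take-up spool and start the label winder

### The arm

A 6-joint arm with a two-finger parallel gripper is mounted at the origin on the work surface. World frame = base frame: x ahead of the robot, y to its left, z up, the work surface at z = 0. Lengths are in m, angles in rad, forces in N, time in s.
With the tool pointing down it reaches from about 0.35 to 0.925 m from the base axis. Payload 6.4 kg.
Tool frame: the origin (TCP) lies at the very end of the fingers, on their centre line; the grasp point (between the pads) lies 19 mm behind it (bot.pinch_z is the distance from the TCP to the grasp point, in m); z points along the fingers, y is the line along which they close (so a half turn about z gives the same grasp; the last joint's range is limited). The gripper opens to 85 mm and grips with 20 to 120 N. Pads are 22 mm wide; open, the fingers measure 114 mm over their backs; the gripper's body (76 mm by 85 mm) begins 54 mm behind the grasp point. The pads swing forward as they close: fully open they stand 13 mm farther back than shut.
Start: joints at [1.043, 0.245, 1.558, -0, 1.339, -0.174], TCP at [0.225, 0.61, 0.231] pointing down, gripper open.
Joint ranges: [-3.13, 3.13], [-1.02, 2.26], [0.13, 2.54], [-0.95, 4.09], [0.21, 2.88], [-2.74, 2.74]. Speed limits (rad/s): [2.57, 2.57, 3.14, 3.14, 3.14, 3.14].

### API

Orientations are given as a unit quaternion [x, y, z, w].
In Python, from workcell import bot gives the robot as it stands.
- The arm moves only by the shell command python3 -m pendant 'ROWS' [OPENING]. ROWS is JSON, a list of rows, each an object with "translation": the shift along the tool's x, y, z in cm, a list of three; "twist": the turn, a rotation vector about the tool's x, y, z in rad, a list of three. A call has exactly 8 rows; each row is the pose to reach, as a shift and turn from the pose commanded when the call began, along the tool's axes at that moment; what a row does not reach only later rows make up. A row lasts 1/8 s, in which the tool goes at most 62.5 mm and 10.7 degrees, less where a joint would pass 70% of its speed; a pose out of reach is approached as far as the arm can. A call with a gripper value outside its range is refused whole. OPENING is the closure, from -1 (fully open) to 1 (shut), set as the call begins (- or left out, the last holds). The fingers move at their own pace and stop on an object; the grip force is fixed at half the most. Time passes only in rows, so rows that repeat a pose let the fingers close, or fill a call up. It gives the time, the measured TCP pose, the force, the opening and the grip force at its end, in the units of the state.
- bot.observe(): the state, without advancing time (a new reading comes with each control period).
- bot.grab_frame(name): name is "scene" or "top" or "wrist"; returns (picture, depth): 400x640x3 uint8, red, green, blue; 400x640 float32, m along the optical axis (not along the pixel's ray), 0 where there is no reading.
- bot.camera_model(name): a dict with "fx", "fy", "cx", "cy" (pixels), "rvec" (rotation vector, rad) and "tvec" (3), from world to camera coordinates, as OpenCV has them. Camera axes: x right, y down, z forward; pixel columns grow to the right and rows downward; lengths in m; the calibration is good to about 2 mm. The wrist camera is an equidistant fisheye: a pixel r from the principal point sees the ray r / f radians off the axis. A picture is of the moment at which its call begins: read the wrist's pose just before it. camera_model takes no time and is no camera call; for the wrist camera it gives the pose at the moment of the call.
- bot.sign_off(): hands the job in; it is judged then, once.
The state is a dict: "clock": time; "qpos": joint angles; "qd": joint speeds; "joint_torque": joint torques, N m; "ee_pos": TCP position; "tcp_rot": TCP orientation; "wrist_force": force on the tool from outside, world axes, zero at the start; "torque": the same for the moment, N m; "gripper_width": finger opening in m; "grip_force": force on a finger pad.
Only numpy, scipy, OpenCV 4.12 (cv2) and the standard library are available. Lean on these libraries where they do the work, as an engineer would, in place of code of your own. Each camera call takes 0.05 s, during which the arm holds its last target. There are 200 camera calls.

### The job

Put the orange spool on the winder's spindle, lowering it fully home rather than letting it drop, and let go of it. Then start the winder on the console by pressing the amber, the blue and the green key in that order, one at a time: push each one well down, at least two thirds of its 10 mm travel, and let it up again, gently, without ramming it against its hard stop. Never press the red stop key, and leave the other things on the bench where they are.

Things in the scene. Friction and masses are not known exactly. Their poses are not given: they have to be found in the camera images.
- orange_spool: Empty orange plastic take-up spool, loose, about 60 g, standing upright: two flanges 56 mm in diameter and 9 mm thick on a hub 38 mm in diameter, 40 mm tall in all, with a through bore of 24 mm. Origin: centre of its underside on the bore axis; z along the bore.
- winder: Fixed white label-liner winder: a low deck 140 x 140 mm, 30 mm high, with an upright aluminium spindle in its middle, and behind it (+x of its frame, from 70 to 120 mm from the spindle) a motor housing 70 mm high that carries two steel rollers up to 90 mm. Origin: under the spindle at table level; z up, x towards the motor housing.
- spindle_seat (a point): Foot of the spindle: centre of the top of a black seat disc (42 mm in diameter, 4 mm above the deck) on which the spool rests when fully home.
- spindle_tip (a point): Tip of the spindle, 50 mm above the seat. The spindle is 18 mm in diameter; its top 8 mm taper to 8 mm.
- console: Fixed black key console 150 mm deep (x) and 260 mm wide (y), its top a plane panel that slopes up away from the front at 25 degrees: 22 mm high at the front (-x) edge, 92 mm at the rear; a small screen at the rear and a row of four keys along y, 55 mm apart. Origin: centre of the footprint at table level; x to the rear, z up.
- amber_key: The console's amber key: cap 28 mm across in a dark 35 mm screw collar. Origin: where the key's axis meets the panel; frame level, turned like the console's. The axis, square to the panel, leans 25 degrees from z towards -x. Collars are screwed out by unknown, different amounts: the cap's top is 14 to 26 mm off the panel along the axis; find it by touch.
- amber_cap (a joint): Travel of the amber cap into its collar, along the key's axis: 0 = up, it acts at 0.006 m (4.5 N), hard stop at 0.010 m (6.5 N). The spring takes 1.5 N to start and brings the cap back up. More than 25 N harms it.
- blue_key: The console's blue key: cap 28 mm across in a dark 35 mm screw collar. Origin: where the key's axis meets the panel; frame level, turned like the console's. The axis, square to the panel, leans 25 degrees from z towards -x. Collars are screwed out by unknown, different amounts: the cap's top is 14 to 26 mm off the panel along the axis; find it by touch.
- blue_cap (a joint): Travel of the blue cap into its collar, along the key's axis: 0 = up, it acts at 0.006 m (4.5 N), hard stop at 0.010 m (6.5 N). The spring takes 1.5 N to start and brings the cap back up. More than 25 N harms it.
- green_key: The console's green key: cap 28 mm across in a dark 35 mm screw collar. Origin: where the key's axis meets the panel; frame level, turned like the console's. The axis, square to the panel, leans 25 degrees from z towards -x. Collars are screwed out by unknown, different amounts: the cap's top is 14 to 26 mm off the panel along the axis; find it by touch.
- green_cap (a joint): Travel of the green cap into its collar, along the key's axis: 0 = up, it acts at 0.006 m (4.5 N), hard stop at 0.010 m (6.5 N). The spring takes 1.5 N to start and brings the cap back up. More than 25 N harms it.
- red_key: The console's red stop key: cap 28 mm across in a dark 35 mm screw collar. Origin: where the key's axis meets the panel; frame level, turned like the console's. The axis, square to the panel, leans 25 degrees from z towards -x. Collars are screwed out by unknown, different amounts: the cap's top is 14 to 26 mm off the panel along the axis; find it by touch.
- red_cap (a joint): Travel of the red cap into its collar, along the key's axis: 0 = up, it acts at 0.006 m (4.5 N), hard stop at 0.010 m (6.5 N). The spring takes 1.5 N to start and brings the cap back up. More than 25 N harms it.
- grey_spool: A spare grey spool of the same shape as the orange one. Loose bystander, to be left alone. Origin: under its middle.
- connector: Small black connector housing with a white tongue, 22 x 45 x 16 mm. Loose bystander, to be left alone. Origin: under its middle.
- screwdriver: Screwdriver lying on the bench, about 200 mm long. Loose bystander, to be left alone.
- multimeter: Yellow multimeter, 160 x 78 x 41 mm. Loose bystander, to be left alone. Origin: under its middle.
- flux_bottle: White bottle with red cap, 44 mm in diameter, 100 mm tall. Loose bystander, to be left alone. Origin: under its middle.
- parts_tray: Blue two-part tray, 130 x 90 x 30 mm. Loose bystander, to be left alone. Origin: under its middle.
- mouse: Black computer mouse, 105 x 60 x 32 mm. Loose bystander, to be left alone. Origin: under its middle.
Mind the look-alikes: they are no part of the job. There is more than one size of the orange_spool; the job needs the smaller.

How it is judged:
On the way, in this order (a step that is already met when the one before it is completed fails the run):
1. the orange spool sits fully home on the spindle and is released (horizontal distance between orange_spool and spindle_seat below 0.006 m and z of orange_spool in the frame of spindle_seat between -0.003 and 0.003 m and angle between orange_spool's own z axis and vertical below 0.08 rad and contact force between the fingers and orange_spool below 0.05 N), for 0.2 s.
2. the amber key is pressed well down, the other keys up (value of joint amber_cap above 0.006 m and horizontal distance between orange_spool and spindle_seat below 0.006 m and z of orange_spool in the frame of spindle_seat between -0.003 and 0.003 m and angle between orange_spool's own z axis and vertical below 0.08 rad and value of joint each of blue_cap, green_cap, red_cap below 0.002 m), for 0.02 s.
3. the blue key is pressed well down, the other keys up (value of joint blue_cap above 0.006 m and horizontal distance between orange_spool and spindle_seat below 0.006 m and z of orange_spool in the frame of spindle_seat between -0.003 and 0.003 m and angle between orange_spool's own z axis and vertical below 0.08 rad and value of joint each of amber_cap, green_cap, red_cap below 0.002 m), for 0.02 s.
4. the green key is pressed well down, the other keys up (value of joint green_cap above 0.006 m and horizontal distance between orange_spool and spindle_seat below 0.006 m and z of orange_spool in the frame of spindle_seat between -0.003 and 0.003 m and angle between orange_spool's own z axis and vertical below 0.08 rad and value of joint each of amber_cap, blue_cap, red_cap below 0.002 m), for 0.02 s.
At the end, for the whole second after the job is handed in: The orange spool rests on the spindle's seat (within 3 mm in height, 6 mm sideways, 0.08 rad of upright), released and at rest, and all four keys are up again (within 1.5 mm), after amber, blue and green were each pressed down by more than 6 of their 10 mm, in that order (all of step 1 and linear speed of orange_spool below 0.02 m/s and value of joint each of amber_cap, blue_cap, green_cap, red_cap below 0.0015 m); the robot touches nothing.
It fails at once if a key pushed down (over 2 mm) before the spool is home on the spindle (value of joint any of amber_cap, blue_cap, green_cap, red_cap above 0.002 m and not (horizontal distance between orange_spool and spindle_seat below 0.006 m and z of orange_spool in the frame of spindle_seat between -0.003 and 0.003 m and angle between orange_spool's own z axis and vertical below 0.08 rad)).
It fails at once if the red stop key pushed down, or two keys down at once (over 2 mm) (value of joint red_cap above 0.002 m or value of joint each of amber_cap, blue_cap above 0.002 m or value of joint each of amber_cap, green_cap above 0.002 m or value of joint each of amber_cap, red_cap above 0.002 m or value of joint each of blue_cap, green_cap above 0.002 m or value of joint each of blue_cap, red_cap above 0.002 m or value of joint each of green_cap, red_cap above 0.002 m).
It fails at once if a key, its collar or the console panel pushed with more than 25 N (contact force between any of the arm, the fingers and amber_key above 25 N or contact force between any of the arm, the fingers and blue_key above 25 N or contact force between any of the arm, the fingers and green_key above 25 N or contact force between any of the arm, the fingers and red_key above 25 N or contact force between any of the arm, the fingers and console above 25 N).
It fails at once if the spool let go over the spindle while still more than 12 mm above its seat (horizontal distance between orange_spool and spindle_seat below 0.05 m and z of orange_spool in the frame of spindle_seat above 0.012 m and contact force between the fingers and orange_spool below 0.05 N).
It fails at once if a bystander shifted by more than 30 mm (distance of any of grey_spool, connector, screwdriver, multimeter, flux_bottle, parts_tray, mouse from where it was at the start of the episode above 0.03 m).
It also fails if it takes over 61 s, if anything falls off the work surface, if the arm or the gripper's body presses on something with over 40 N, if the wrist force passes 120 N, or if a joint passes its speed limit or range.

## Working session

There is one attempt and no reset: what is moved stays moved. The work goes in short steps, Python scripts to look and compute and a shell command to move; the robot and the scene stay as the last step left them, time stands still between calls to the robot, and variables do not carry over. Pictures are saved under pics/ and viewed, at most 10 in all, crops included, and the job is handed in when it is done.

```bash
mkdir -p pics; ls; cat > h.py <<'E'
import numpy as np, cv2
from scipy.spatial.transform import Rotation as R
from workcell import bot
def grab(n):
    m=bot.camera_model(n); p,d=bot.grab_frame(n); return p,d,m
def ray(m,uv,fish=False):
    uv=np.atleast_2d(uv).astype(float)
    x=(uv[:,0]-m['cx'])/m['fx']; y=(uv[:,1]-m['cy'])/m['fy']
    if fish:
        t=np.hypot(x,y)+1e-9; d=np.c_[np.sin(t)*x/t,np.sin(t)*y/t,np.cos(t)]
    else: d=np.c_[x,y,np.ones_like(x)]
    Rm=cv2.Rodrigues(np.array(m['rvec'],float))[0]; c=-Rm.T@np.array(m['tvec'],float).ravel()
    return c,d@Rm
def onz(m,uv,z,fish=False):
    c,d=ray(m,uv,fish); return c+d*((z-c[2])/d[:,2])[:,None]
E
python3 - <<'E'
from h import *
o=bot.observe();print(o)
for n in('scene','top'):
    p,d,m=grab(n); cv2.imwrite(f'pics/{n}.png',p[:,:,::-1]); np.savez(f'{n}.npz',p=p,d=d); print(n,m,(d>0).mean())
E
```

```text
pics
{'clock': 0.0, 'qpos': array([ 1.04288820e+00,  2.45850255e-01,  1.55904281e+00, -3.27657881e-05,
        1.33870168e+00, -1.74076910e-01]), 'qd': array([-0.00111248,  0.00085062,  0.00014283, -0.00199001, -0.00072871,
        0.00192749]), 'joint_torque': array([-1.45256625e-03, -4.29500198e+01, -3.26123714e+01, -3.04412088e-04,
        5.45047922e-03,  2.13491040e-05]), 'ee_pos': array([0.22491603, 0.60923526, 0.23014171]), 'tcp_rot': array([ 1.75990352e-01,  9.84391382e-01, -9.45490148e-04, -3.29219932e-04]), 'wrist_force': array([-0.19551891,  0.62273622, -0.90757355]), 'torque': array([ 0.02643597, -0.02237628, -0.03062101]), 'grip_force': 0.0, 'gripper_width': 0.08511898956785245}
scene {'fx': 443.7961450440267, 'fy': 443.7961450440267, 'cx': 318.06276957592235, 'cy': 200.92455093410314, 'rvec': array([ 2.06286493,  0.95879902, -0.47259663]), 'tvec': array([-0.31877654, -0.18451349,  1.76512771])} 0.9921796875
top {'fx': 508.58734640994703, 'fy': 508.58734640994703, 'cx': 324.72622937862604, 'cy': 201.2675971158179, 'rvec': array([ 2.16633383, -2.02647384,  0.2208658 ]), 'tvec': array([-0.02278239,  0.52900885,  1.2784068 ])} 0.99601953125
```

View pics/top.png

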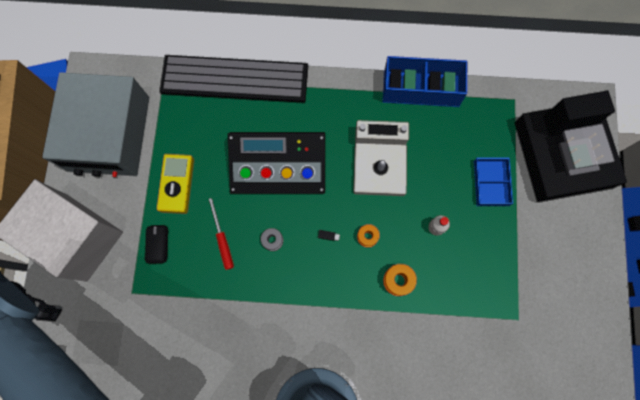

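View pics/scene.png

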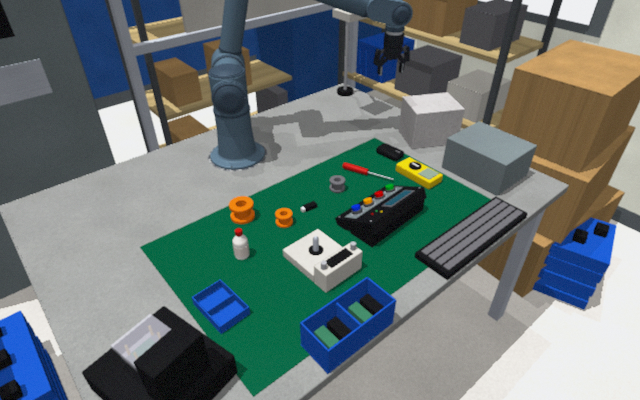

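The top view shows the small orange spool at (368,236), the large one at (400,280), the spindle at (381,167), and the keys green, red, amber and blue at u = 246, 266, 287 and 307, v ≈ 173. Next I'll locate them by colour masks.

```bash
python3 - <<'E'
from h import *
z=np.load('top.npz');p,d=z['p'],z['d'];m=bot.camera_model('top')
hsv=cv2.cvtColor(p,cv2.COLOR_RGB2HSV)
def blob(mask,win):
    u0,u1,v0,v1=win;k=np.zeros(mask.shape,np.uint8);k[v0:v1,u0:u1]=mask[v0:v1,u0:u1]
    n,l,s,c=cv2.connectedComponentsWithStats(k);i=1+s[1:,4].argmax();return (l==i).astype(np.uint8),c[i],s[i]
H,S,V=cv2.split(hsv)
org=((H>5)&(H<22)&(S>150)&(V>90)).astype(np.uint8)
k,c,s=blob(org,(345,390,215,255)); cn=max(cv2.findContours(k,0,2)[0],key=len); print('spool',cv2.minEnclosingCircle(cn),c,s,onz(m,c,.04))
(e,r)=cv2.minEnclosingCircle(cn);print(onz(m,e,.036))
wh=((S<60)&(V>150)).astype(np.uint8)
k,c,s=blob(wh,(345,415,138,200)); cn=max(cv2.findContours(k,0,2)[0],key=len);b=cv2.boxPoints(cv2.minAreaRect(cn));print('deck',s);print(b)
print(onz(m,b,.03))
print('tip', onz(m,(381,167),.036))
# points with depth per key
def p3(uv):
    cc,dd=ray(m,uv);dep=d[int(round(uv[1])),int(round(uv[0]))];return cc+dd[0]*dep
for n,(lo,hi),u in(('g',(45,85),246),('r',(0,8),266),('a',(14,30),287),('b',(105,130),307)):
    mk=((H>=lo)&(H<=hi)&(S>120)&(V>80)).astype(np.uint8);k,c,s=blob(mk,(u-12,u+12,160,186));print(n,c,s,p3(c),onz(m,c,.075)[0])
con=((V<70)).astype(np.uint8);k,c,s=blob(con,(222,332,125,200));cn=max(cv2.findContours(k,0,2)[0],key=len);r=cv2.minAreaRect(cn);print('console',r)
big=cv2.resize(p[120:260,220:420],None,fx=4,fy=4,interpolation=cv2.INTER_CUBIC);cv2.imwrite('pics/crop.png',big[:,:,::-1])
for uv in((381,167),(370,185),(360,185),(360,150),(380,128),(300,215)):print(uv,p3(uv))
E
```

```text
spool ((367.76470947265625, 235.38235473632812), 11.265419960021973) [367.72463768 235.4173913 ] [357 225  22  22 345] [[ 0.44935311 -0.10600205  0.04      ]]
[[ 0.45010335 -0.10637785  0.036     ]]
deck [ 355  144   51   50 2229]
[[354.45062 191.4817 ]
 [356.06104 143.16872]
 [406.5716  144.8524 ]
 [404.96118 193.16539]]
[[ 0.56829867 -0.0651207   0.03      ]
 [ 0.70572498 -0.0620862   0.03      ]
 [ 0.7099271  -0.20120592  0.03      ]
 [ 0.57259532 -0.20122906  0.03      ]]
tip [[ 0.63995378 -0.1331197   0.036     ]]
g [245.04395604 172.53846154] [240 168  11  10  91] [0.5926088  0.22909328 0.0632973 ] [0.58938366 0.22689659 0.075     ]
r [265.72131148 172.42622951] [261 169  10   8  61] [0.59659048 0.17426089 0.06307127] [0.5932671  0.17252506 0.075     ]
a [286.26595745 172.68085106] [281 168  11  11  94] [0.59790874 0.11909678 0.06865125] [0.59612587 0.11843939 0.075     ]
b [306.92929293 172.74747475] [302 168  11  11  99] [0.59955813 0.06412855 0.07485024] [0.59951568 0.06411936 0.075     ]
console ((275.0, 163.0), (62.0, 100.0), 90.0)
(381, 167) [ 0.63104044 -0.13052462  0.06516824]
(370, 185) [ 0.5894076  -0.10620469  0.02891515]
(360, 185) [ 0.58578347 -0.07884368  0.03587481]
(360, 150) [ 0.6869606  -0.07399468  0.02915554]
(380, 128) [ 0.7388801  -0.12274058  0.06971701]
(300, 215) [0.49935534 0.07844013 0.00274169]
```

View pics/crop.png

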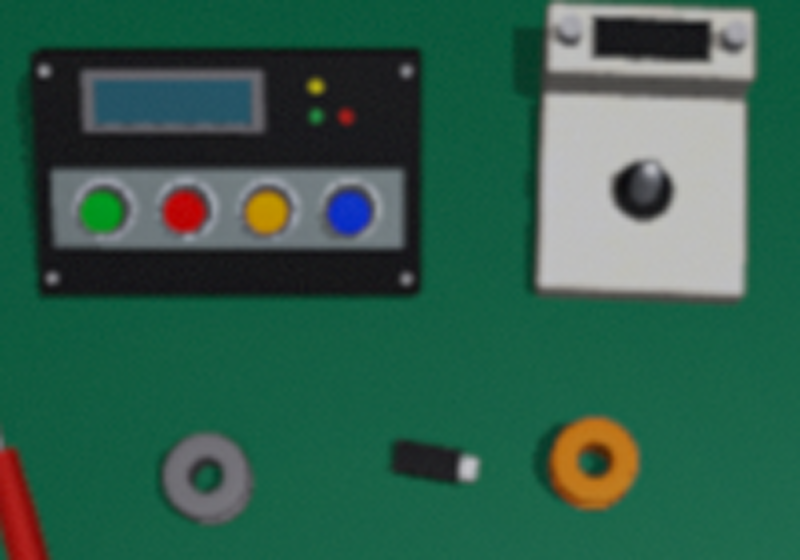

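The crop gives the spool at about (0.450, -0.106) and the spindle at about (0.640, -0.132). The console and winder are nearly square to the world axes. I'll move above the spool with tool y along world y.

```bash
cat >> h.py <<'E'
def go(t,Rt=R.from_quat([0,1,0,0])):
    o=bot.observe();R0=R.from_quat(o['tcp_rot'])
    print('t',o['clock'],'pos',o['ee_pos'].round(4),'q',o['tcp_rot'].round(4),'F',o['wrist_force'].round(2))
    print('shift cm',(100*R0.inv().apply(np.array(t)-o['ee_pos'])).round(2),'twist',(R0.inv()*Rt).as_rotvec().round(4))
E
python3 -c "
from h import *
go([.45,-.106,.16])"
```

```text
t 0.1 pos [0.2249 0.6093 0.2303] q [ 1.760e-01  9.844e-01 -8.000e-04 -3.000e-04] F [ 0.51 -0.61  0.46]
shift cm [-45.9  -59.29   7.12] twist [-0.0017 -0.0006 -0.3538]
```

```bash
python3 -m pendant '[{"translation":[-3.5,-4.5,0],"twist":[0,0,-0.05]},{"translation":[-7,-9,0],"twist":[0,0,-0.1]},{"translation":[-10.5,-13.5,0.5],"twist":[0,0,-0.15]},{"translation":[-14,-18,1],"twist":[0,0,-0.2]},{"translation":[-17.5,-22.5,1.5],"twist":[0,0,-0.25]},{"translation":[-21,-27,2],"twist":[0,0,-0.3]},{"translation":[-24.5,-31.5,2],"twist":[0,0,-0.354]},{"translation":[-28,-36,2],"twist":[0,0,-0.354]}]' -1; python3 -c "
from h import *
go([.45,-.106,.16])"
```

```text
clock: 1.1
ee_pos: [0.3631, 0.1733, 0.211]
tcp_rot: [-0.0, 1.0, 0.0, 0.0]
wrist_force: [0.1, -0.5, -0.1]
gripper_width: 0.0854
grip_force: 0.0
t 1.1 pos [0.3631 0.1733 0.211 ] q [-4.e-04  1.e+00  0.e+00  1.e-04] F [ 0.13 -0.5  -0.05]
shift cm [ -8.67 -27.94   5.11] twist [0.     0.0001 0.0009]
```

```bash
python3 -m pendant '[{"translation":[-1.2,-4,0],"twist":[0,0,0]},{"translation":[-2.6,-8.5,0.5],"twist":[0,0,0]},{"translation":[-4,-13,1],"twist":[0,0,0]},{"translation":[-5.4,-17.5,2],"twist":[0,0,0]},{"translation":[-6.8,-22,3],"twist":[0,0,0]},{"translation":[-8,-26,4],"twist":[0,0,0]},{"translation":[-8.7,-27.9,5],"twist":[0,0,0]},{"translation":[-8.7,-27.9,5],"twist":[0,0,0]}]' -1; python3 - <<'E'
from h import *
go([.45,-.106,.011])
p,d,m=grab('wrist');cv2.imwrite('pics/w1.png',p[:,:,::-1]);print(m)
hsv=cv2.cvtColor(p,cv2.COLOR_RGB2HSV);H,S,V=cv2.split(hsv)
k=((H>5)&(H<22)&(S>150)&(V>60)).astype(np.uint8);n,l,s,c=cv2.connectedComponentsWithStats(k)
for i in range(1,n):
    if s[i,4]>80:
        cn=max(cv2.findContours((l==i).astype(np.uint8),0,2)[0],key=len);e,r=cv2.minEnclosingCircle(cn)
        print(s[i],c[i],e,r,onz(m,c[i],.04,True),onz(m,e,.04,True))
E
```

```text
clock: 2.1
ee_pos: [0.4496, -0.1046, 0.1602]
tcp_rot: [0.001, 1.0, 0.001, -0.001]
wrist_force: [0.2, 0.1, -0.7]
gripper_width: 0.0854
grip_force: 0.0
t 2.1 pos [ 0.4496 -0.1046  0.1602] q [ 1.0e-03  1.0e+00  6.0e-04 -1.2e-03] F [ 0.24  0.11 -0.74]
shift cm [-0.07 -0.16 14.92] twist [ 0.0013 -0.0023 -0.002 ]
{'fx': 309.70691628693146, 'fy': 309.70691628693146, 'cx': 322.7451164793878, 'cy': 199.37214719540393, 'rvec': array([-2.07344014, -2.06852633, -0.2935515 ]), 'tvec': array([ 0.10398614, -0.44790314,  0.18678413])}
[ 190   26   81   92 1034] [252.7794971   83.87137331] (222.48193359375, 73.5662612915039) 48.15119934082031 [[ 0.35218877 -0.16420884  0.04      ]] [[ 0.34109601 -0.19137351  0.04      ]]
[ 194   49   41   43 1038] [210.41618497  68.81117534] (214.10606384277344, 70.28787994384766) 22.151853561401367 [[ 0.33573033 -0.20266003  0.04      ]] [[ 0.33741765 -0.19917417  0.04      ]]
[ 290  160   62   65 2191] [324.29210406 196.80556823] (320.5970458984375, 192.34365844726562) 32.78009796142578 [[ 0.45203491 -0.10367192  0.04      ]] [[ 0.44794746 -0.10692127  0.04      ]]
```

View pics/w1.png

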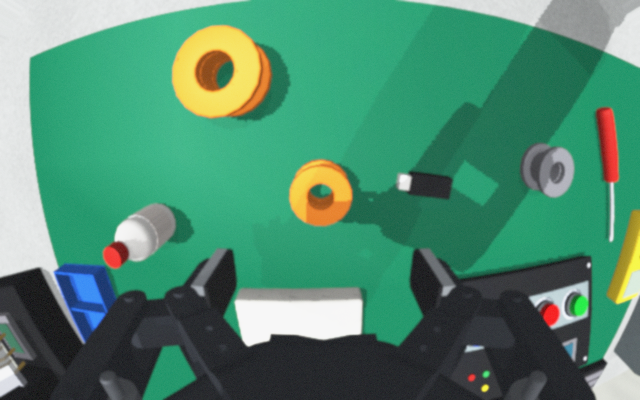

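The wrist view shows the spool's top face centred at about (320,195), which is (0.450, -0.1065). The space on both finger sides is clear, so I'll descend.

```bash
python3 -m pendant '[{"translation":[-0.1,-0.2,3],"twist":[0,0,0]},{"translation":[-0.1,-0.2,6],"twist":[0,0,0]},{"translation":[-0.1,-0.2,9],"twist":[0,0,0]},{"translation":[-0.1,-0.2,11.5],"twist":[0,0,0]},{"translation":[-0.1,-0.2,13.5],"twist":[0,0,0]},{"translation":[-0.1,-0.2,14.5],"twist":[0,0,0]},{"translation":[-0.1,-0.2,14.9],"twist":[0,0,0]},{"translation":[-0.1,-0.2,14.9],"twist":[0,0,0]}]' -1
python3 -m pendant '[{"translation":[0,0,0],"twist":[0,0,0]},{"translation":[0,0,0],"twist":[0,0,0]},{"translation":[0,0,0],"twist":[0,0,0]},{"translation":[0,0,0],"twist":[0,0,0]},{"translation":[0,0,0],"twist":[0,0,0]},{"translation":[0,0,0],"twist":[0,0,0]},{"translation":[0,0,0],"twist":[0,0,0]},{"translation":[0,0,0],"twist":[0,0,0]}]' 1
```

```text
clock: 3.15
ee_pos: [0.4516, -0.1059, 0.0128]
tcp_rot: [-0.0, 1.0, -0.0, 0.0]
wrist_force: [-0.5, 0.1, 0.6]
gripper_width: 0.0855
grip_force: 0.0
clock: 4.15
ee_pos: [0.4518, -0.1063, 0.0136]
tcp_rot: [-0.0, 1.0, -0.0, 0.0]
wrist_force: [-3.0, 1.6, 8.9]
gripper_width: 0.0538
grip_force: 61.1
```

```bash
python3 -m pendant '[{"translation":[0,0,-0.5],"twist":[0,0,0]},{"translation":[0,0,-1.5],"twist":[0,0,0]},{"translation":[0,0,-4],"twist":[0,0,0]},{"translation":[0,0,-7],"twist":[0,0,0]},{"translation":[0,0,-10],"twist":[0,0,0]},{"translation":[0,0,-13],"twist":[0,0,0]},{"translation":[0,0,-14],"twist":[0,0,0]},{"translation":[0,0,-14],"twist":[0,0,0]}]'
python3 - <<'E'
from h import *
go([.640,-.132,.153])
p,d,m=grab('wrist');cv2.imwrite('pics/w2.png',p[:,:,::-1])
E
```

```text
clock: 5.15
ee_pos: [0.4513, -0.106, 0.1526]
tcp_rot: [-0.0, 1.0, -0.0, 0.0]
wrist_force: [0.6, -0.1, -1.0]
gripper_width: 0.0536
grip_force: 63.0
t 5.15 pos [ 0.4513 -0.106   0.1526] q [-1.e-04  1.e+00 -3.e-04  5.e-04] F [ 0.64 -0.07 -1.01]
shift cm [-18.87  -2.6   -0.02] twist [-0.0005  0.0009  0.0002]
```

View pics/w2.png

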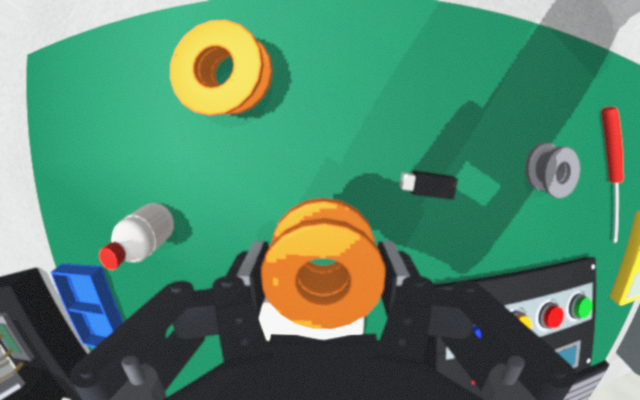

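The spool is held upright in the grip, its top face spanning columns 262–386 and rows 221–328. I'll work out its centre relative to the TCP.

```bash
python3 - <<'E'
from h import *
o=bot.observe();m=bot.camera_model('wrist')
P=onz(m,[(262,271),(386,271),(323,328),(323,221)],.179,True);print(P)
print((P[:2].mean(0)+P[2:].mean(0))/2-o['ee_pos'],P[:2].mean(0),P[2:].mean(0))
E
```

```text
[[ 0.44506377 -0.13254478  0.179     ]
 [ 0.445108   -0.07894512  0.179     ]
 [ 0.47639663 -0.10618569  0.179     ]
 [ 0.42181803 -0.1061999   0.179     ]]
[-0.00363702 -0.00027138  0.02740639] [ 0.44508588 -0.10574495  0.179     ] [ 0.44910733 -0.10619279  0.179     ]
```

```bash
python3 -m pendant '[{"translation":[-1.5,-0.3,0],"twist":[0,0,0]},{"translation":[-4,-0.6,0],"twist":[0,0,0]},{"translation":[-7,-1,0],"twist":[0,0,0]},{"translation":[-10,-1.4,0],"twist":[0,0,0]},{"translation":[-13,-1.8,0],"twist":[0,0,0]},{"translation":[-16,-2.2,0],"twist":[0,0,0]},{"translation":[-18.2,-2.5,0],"twist":[0,0,0]},{"translation":[-18.9,-2.6,0],"twist":[0,0,0]}]'
python3 - <<'E'
from h import *
go([.640,-.132,.153])
for n in('scene','top'):
    p,d,m=grab(n);np.savez(n+'2.npz',p=p,d=d)
    if n=='scene': cv2.imwrite('pics/s2.png',cv2.resize(p[170:300,250:400],None,fx=4,fy=4,interpolation=2)[:,:,::-1])
E
```

```text
clock: 6.2
ee_pos: [0.64, -0.1317, 0.15]
tcp_rot: [-0.0, 1.0, 0.001, -0.002]
wrist_force: [-0.1, 0.7, -0.3]
gripper_width: 0.0539
grip_force: 63.0
t 6.2 pos [ 0.64   -0.1317  0.15  ] q [-2.0e-04  1.0e+00  6.0e-04 -1.5e-03] F [-0.09  0.66 -0.28]
shift cm [ 0.   -0.03 -0.3 ] twist [ 0.0012 -0.0031  0.0004]
```

View pics/s2.png

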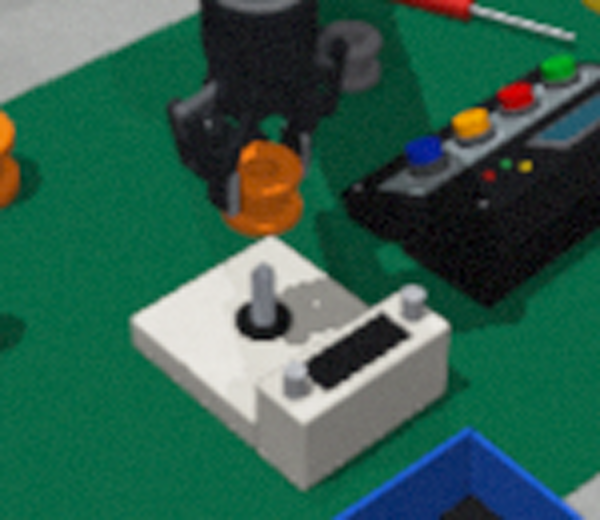

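The scene view shows the spool (crop column ~262) straight over the spindle (column 263). I'll refine the spindle's position from the second view.

```bash
python3 - <<'E'
from h import *
m=bot.camera_model('scene')
f=lambda u,v:(u/4+250-.4,v/4+170-.4)
print('tip',onz(m,f(263,265),.083),'seat',onz(m,f(264,320),.034))
z=np.load('scene2.npz')['p'];H,S,V=cv2.split(cv2.cvtColor(z,cv2.COLOR_RGB2HSV))
k=np.zeros(H.shape,np.uint8);k[205:235,295:335]=((H>3)&(H<22)&(S>150)&(V>60))[205:235,295:335]
v,u=np.nonzero(k);print(u.min(),u.max(),v.min(),v.max())
# project predicted spool bottom rim lowest pixel
def proj(P):
    return cv2.projectPoints(np.array(P,float).reshape(-1,1,3),np.array(m['rvec']),np.array(m['tvec']),np.array([[m['fx'],0,m['cx']],[0,m['fy'],m['cy']],[0,0,1]]),None)[0][:,0]
a=np.linspace(0,6.28,90)
for cx in(.6375,.640):
    q=np.vstack([np.c_[cx+.028*np.cos(a),-.132+.028*np.sin(a),0*a+h] for h in(.15-.0136,.15-.0046)]);r=proj(q);print(r.min(0),r.max(0))
k=((V<60)).astype(np.uint8);k2=np.zeros_like(k);k2[244:257,307:325]=k[244:257,307:325]
v,u=np.nonzero(k2);print('seat',u.min(),u.max(),v.min(),v.max(),onz(m,((u.min()+u.max())/2,(v.min()+v.max())/2),.034))
z=np.load('top.npz')['p'];V=z.max(2);k=np.zeros(V.shape,np.uint8);k[156:180,368:394]=(V<70)[156:180,368:394];v,u=np.nonzero(k)
m=bot.camera_model('top');print('seat top',u.min(),u.max(),v.min(),v.max(),onz(m,((u.min()+u.max())/2,(v.min()+v.max())/2),.034))
E
```

```text
tip [[ 0.63690307 -0.12889475  0.083     ]] seat [[ 0.64128942 -0.13202189  0.034     ]]
306 325 205 228
[304.31317869 213.2186725 ] [324.63350046 228.86753056]
[304.8807835  213.65146219] [325.22649685 229.33386077]
seat 309 322 246 254 [[ 0.64237499 -0.13330456  0.034     ]]
seat top 374 387 161 173 [[ 0.64047582 -0.13194098  0.034     ]]
```

```bash
python3 -m pendant '[{"translation":[-0.2,0,1],"twist":[0,0,0]},{"translation":[-0.2,0,2],"twist":[0,0,0]},{"translation":[-0.2,0,3],"twist":[0,0,0]},{"translation":[-0.2,0,4],"twist":[0,0,0]},{"translation":[-0.2,0,4.8],"twist":[0,0,0]},{"translation":[-0.2,0,5.4],"twist":[0,0,0]},{"translation":[-0.2,0,5.8],"twist":[0,0,0]},{"translation":[-0.2,0,6.2],"twist":[0,0,0]}]'
python3 - <<'E'
from h import *
go([.642,-.132,.0476])
p,d,m=grab('wrist');cv2.imwrite('pics/w3.png',p[200:400,200:460][:,:,::-1])
E
```

```text
clock: 7.3
ee_pos: [0.6424, -0.132, 0.0903]
tcp_rot: [-0.0, 1.0, -0.0, 0.0]
wrist_force: [0.1, -0.4, -0.6]
gripper_width: 0.0538
grip_force: 63.0
t 7.3 pos [ 0.6424 -0.132   0.0903] q [-1.e-04  1.e+00 -1.e-04  2.e-04] F [ 0.1  -0.45 -0.56]
shift cm [ 0.04 -0.    4.27] twist [-0.0001  0.0005  0.0002]
```

```bash
python3 -m pendant '[{"translation":[0,0,0.4],"twist":[0,0,0]},{"translation":[0,0,0.8],"twist":[0,0,0]},{"translation":[0,0,1.2],"twist":[0,0,0]},{"translation":[0,0,1.6],"twist":[0,0,0]},{"translation":[0,0,2],"twist":[0,0,0]},{"translation":[0,0,2.4],"twist":[0,0,0]},{"translation":[0,0,2.8],"twist":[0,0,0]},{"translation":[0,0,3.1],"twist":[0,0,0]}]'
```

```text
clock: 8.35
ee_pos: [0.6421, -0.1319, 0.059]
tcp_rot: [-0.0, 1.0, 0.0, -0.0]
wrist_force: [-0.9, -0.7, -0.6]
gripper_width: 0.0538
grip_force: 63.0
```

```bash
python3 -m pendant '[{"translation":[0,0,0.2],"twist":[0,0,0]},{"translation":[0,0,0.4],"twist":[0,0,0]},{"translation":[0,0,0.5],"twist":[0,0,0]},{"translation":[0,0,0.6],"twist":[0,0,0]},{"translation":[0,0,0.7],"twist":[0,0,0]},{"translation":[0,0,0.8],"twist":[0,0,0]},{"translation":[0,0,0.9],"twist":[0,0,0]},{"translation":[0,0,0.9],"twist":[0,0,0]}]'; python3 -c "
from h import *
go([.642,-.132,.0476])"
```

```text
clock: 9.35
ee_pos: [0.6421, -0.1319, 0.0502]
tcp_rot: [-0.0, 1.0, 0.0, -0.0]
wrist_force: [-0.1, 0.7, -0.1]
gripper_width: 0.0537
grip_force: 63.0
t 9.35 pos [ 0.6421 -0.1319  0.0502] q [-1.e-04  1.e+00  0.e+00 -1.e-04] F [-0.06  0.73 -0.13]
shift cm [ 0.01 -0.01  0.26] twist [ 0.     -0.0002  0.0002]
```

Now the last 2–3 mm, with small steps.

```bash
python3 -m pendant '[{"translation":[0,0,0.05],"twist":[0,0,0]},{"translation":[0,0,0.1],"twist":[0,0,0]},{"translation":[0,0,0.15],"twist":[0,0,0]},{"translation":[0,0,0.2],"twist":[0,0,0]},{"translation":[0,0,0.22],"twist":[0,0,0]},{"translation":[0,0,0.24],"twist":[0,0,0]},{"translation":[0,0,0.26],"twist":[0,0,0]},{"translation":[0,0,0.26],"twist":[0,0,0]}]'
```

```text
clock: 10.35
ee_pos: [0.6422, -0.1319, 0.0478]
tcp_rot: [-0.0, 1.0, -0.0, 0.0]
wrist_force: [-0.9, -0.4, -0.8]
gripper_width: 0.054
grip_force: 63.1
```

```bash
python3 -m pendant '[{"translation":[0,0,0.03],"twist":[0,0,0]},{"translation":[0,0,0.06],"twist":[0,0,0]},{"translation":[0,0,0.08],"twist":[0,0,0]},{"translation":[0,0,0.1],"twist":[0,0,0]},{"translation":[0,0,0.12],"twist":[0,0,0]},{"translation":[0,0,0.14],"twist":[0,0,0]},{"translation":[0,0,0.15],"twist":[0,0,0]},{"translation":[0,0,0.15],"twist":[0,0,0]}]'
```

```text
clock: 11.35
ee_pos: [0.6426, -0.1319, 0.0477]
tcp_rot: [-0.0, 1.0, -0.0, 0.0]
wrist_force: [-5.1, 1.4, 9.1]
gripper_width: 0.0536
grip_force: 63.6
```

Seat contact shows as 9 N with no further descent, so the spool is home. I'll release and retreat upward.

```bash
python3 -m pendant '[{"translation":[0,0,-0.1],"twist":[0,0,0]},{"translation":[0,0,-0.1],"twist":[0,0,0]},{"translation":[0,0,-0.1],"twist":[0,0,0]},{"translation":[0,0,-0.1],"twist":[0,0,0]},{"translation":[0,0,-0.1],"twist":[0,0,0]},{"translation":[0,0,-0.1],"twist":[0,0,0]},{"translation":[0,0,-0.1],"twist":[0,0,0]},{"translation":[0,0,-0.1],"twist":[0,0,0]}]' -1
python3 -m pendant '[{"translation":[0,0,-0.5],"twist":[0,0,0]},{"translation":[0,0,-1.5],"twist":[0,0,0]},{"translation":[0,0,-4],"twist":[0,0,0]},{"translation":[0,0,-7],"twist":[0,0,0]},{"translation":[0,0,-10],"twist":[0,0,0]},{"translation":[0,0,-13],"twist":[0,0,0]},{"translation":[0,0,-16],"twist":[0,0,0]},{"translation":[0,0,-16],"twist":[0,0,0]}]' 1
python3 - <<'E'
from h import *
p,d,m=grab('scene');cv2.imwrite('pics/s3.png',cv2.resize(p[150:310,250:450],None,fx=4,fy=4,interpolation=2)[:,:,::-1])
o=bot.observe();p,d,m=grab('top');np.savez('top3.npz',p=p,d=d)
E
```

```text
clock: 12.35
ee_pos: [0.6422, -0.1319, 0.0472]
tcp_rot: [-0.0, 1.0, -0.0, 0.0]
wrist_force: [-0.2, -0.9, 0.4]
gripper_width: 0.0855
grip_force: 0.0
clock: 13.35
ee_pos: [0.6439, -0.1325, 0.2112]
tcp_rot: [-0.0, 1.0, -0.001, 0.003]
wrist_force: [-1.2, -0.1, -0.1]
gripper_width: 0.0534
grip_force: 62.8
```

View pics/s3.png

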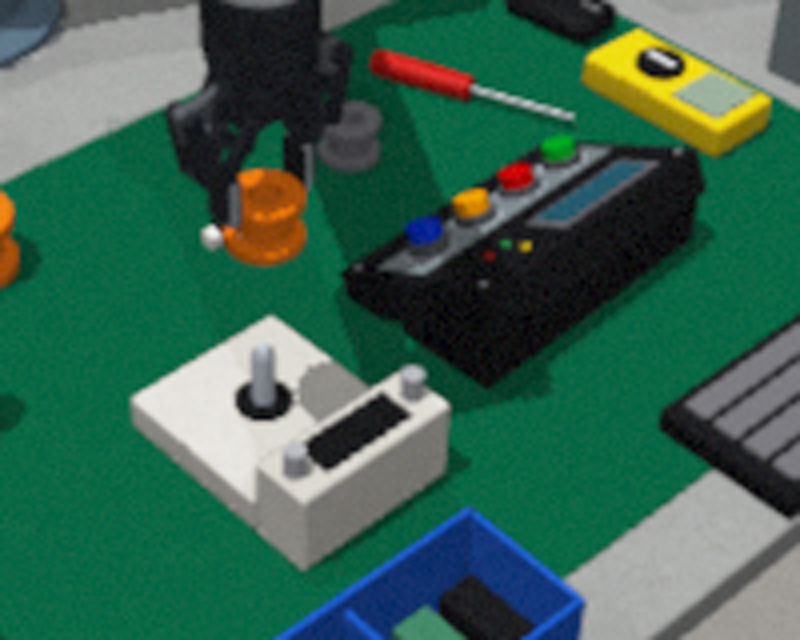

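My mistake: I set the gripper to close at the start of the retreat, so it took the spool again and lifted it. The picture shows the spool upright in the fingers at crop (265,215), clear of the spindle. I'll measure where it sits in the grip and put it back.

```bash
python3 - <<'E'
from h import *
o=bot.observe();print(o['ee_pos'],o['gripper_width'],o['wrist_force'],o['clock'])
p,d,m=grab('scene');H,S,V=cv2.split(cv2.cvtColor(p,cv2.COLOR_RGB2HSV))
k=np.zeros(H.shape,np.uint8);k[185:225,300:330]=((H>3)&(H<22)&(S>150)&(V>60))[185:225,300:330]
v,u=np.nonzero(k);print(u.min(),u.max(),v.min(),v.max())
K=np.array([[m['fx'],0,m['cx']],[0,m['fy'],m['cy']],[0,0,1]]);a=np.linspace(0,6.28,90)
cx,cy=o['ee_pos'][0]-.0022,o['ee_pos'][1]
for off in(-.014,-.018,-.022,-.026,-.03):
    q=np.vstack([np.c_[cx+.028*np.cos(a),cy+.028*np.sin(a),0*a+o['ee_pos'][2]+off+h] for h in(0,.04)])
    r=cv2.projectPoints(q,np.array(m['rvec']),np.array(m['tvec']),K,None)[0][:,0];print(off,r.min(0),r.max(0))
ow=o['ee_pos'];p,d,m=grab('wrist');cv2.imwrite('pics/w4.png',p[:,:,::-1])
np.savez('w4.npz',p=p,d=d)
E
```

```text
[ 0.64186812 -0.131775    0.20669252] 0.0529888816903061 [-0.23455577 -0.84077712  0.05607066] 13.45
305 325 193 216
-0.014 [304.17030355 188.44011796] [325.44389302 213.2274704 ]
-0.018 [304.20372496 189.6405673 ] [325.43268808 214.39614226]
-0.022 [304.23700645 190.83608474] [325.42153006 215.55993255]
-0.026 [304.27014891 192.02670061] [325.41041868 216.71887178]
-0.03 [304.3031532  193.21244499] [325.39935363 217.87299024]
```

View pics/w4.png

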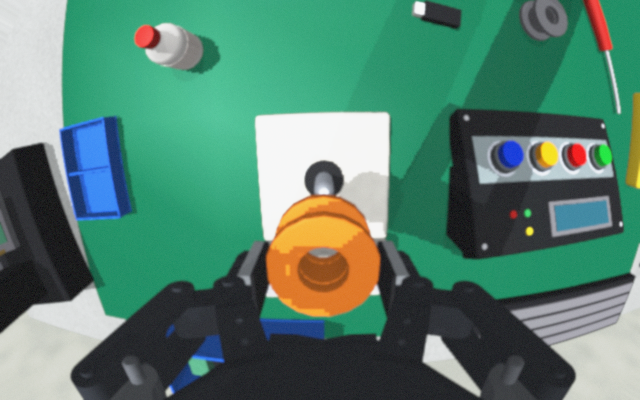

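The wrist view shows the spool upright and about 8–10 mm lower in the fingers, its near rim at (323,317), with the spindle visible just beyond it at (323,180). I'll lower to just over the tip and recheck alignment.

```bash
python3 -m pendant '[{"translation":[0,0,1],"twist":[0,0,0]},{"translation":[0,0,2.5],"twist":[0,0,0]},{"translation":[0,0,4],"twist":[0,0,0]},{"translation":[0,0,5.5],"twist":[0,0,0]},{"translation":[0,0,6.5],"twist":[0,0,0]},{"translation":[0,0,7.5],"twist":[0,0,0]},{"translation":[0,0,8],"twist":[0,0,0]},{"translation":[0,0,8],"twist":[0,0,0]}]'
python3 - <<'E'
from h import *
z=np.load('w4.npz')
# spool rim in tool frame from w4 pose (arm height differs only)
m=bot.camera_model('wrist');o=bot.observe()
zt=o['ee_pos'][2]-.022+.04
P=onz(m,[(323,317),(267,262),(380,262)],zt,True);print('near rim rel',(P-o['ee_pos']).round(4),'(centre = x-.028)')
go([.642,-.132,.056])
p,d,m=grab('scene');H,S,V=cv2.split(cv2.cvtColor(p,cv2.COLOR_RGB2HSV))
k=np.zeros(H.shape,np.uint8);k[200:255,295:335]=((H>3)&(H<22)&(S>150)&(V>60))[200:255,295:335]
v,u=np.nonzero(k);print(u.min(),u.max(),v.min(),v.max())
K=np.array([[m['fx'],0,m['cx']],[0,m['fy'],m['cy']],[0,0,1]]);a=np.linspace(0,6.28,90)
for off in(-.018,-.022,-.026):
    q=np.vstack([np.c_[o['ee_pos'][0]+.028*np.cos(a),o['ee_pos'][1]+.028*np.sin(a),0*a+o['ee_pos'][2]+off+h] for h in(0,.04)])
    r=cv2.projectPoints(q,np.array(m['rvec']),np.array(m['tvec']),K,None)[0][:,0];print(off,r.min(0),r.max(0))
E
```

```text
clock: 14.55
ee_pos: [0.6421, -0.1319, 0.127]
tcp_rot: [-0.0, 1.0, 0.0, -0.0]
wrist_force: [0.7, -0.2, -1.2]
gripper_width: 0.0534
grip_force: 62.8
near rim rel [[ 0.0262 -0.0005  0.018 ]
 [-0.0052 -0.0262  0.018 ]
 [-0.0052  0.0257  0.018 ]] (centre = x-.028)
t 14.55 pos [ 0.6421 -0.1319  0.127 ] q [-1.e-04  1.e+00  1.e-04 -1.e-04] F [ 0.67 -0.23 -1.17]
shift cm [ 0.01 -0.02  7.1 ] twist [ 0.0001 -0.0003  0.0003]
306 325 216 238
-0.018 [305.3802919  213.01628674] [325.78304479 237.18648713]
-0.022 [305.40991346 214.12000723] [325.77161527 238.25941119]
-0.026 [305.43941607 215.21937482] [325.76023166 239.32803597]
```

```bash
python3 -m pendant '[{"translation":[0,0,0.6],"twist":[0,0,0]},{"translation":[0,0,1.2],"twist":[0,0,0]},{"translation":[0,0,1.8],"twist":[0,0,0]},{"translation":[0,0,2.4],"twist":[0,0,0]},{"translation":[0,0,2.8],"twist":[0,0,0]},{"translation":[0,0,3.2],"twist":[0,0,0]},{"translation":[0,0,3.5],"twist":[0,0,0]},{"translation":[0,0,3.5],"twist":[0,0,0]}]'
```

```text
clock: 15.6
ee_pos: [0.642, -0.1318, 0.0918]
tcp_rot: [-0.0, 1.0, 0.0, -0.0]
wrist_force: [0.0, -0.1, -0.4]
gripper_width: 0.0533
grip_force: 62.9
```

```bash
python3 -m pendant '[{"translation":[0,0,0.5],"twist":[0,0,0]},{"translation":[0,0,1],"twist":[0,0,0]},{"translation":[0,0,1.5],"twist":[0,0,0]},{"translation":[0,0,2],"twist":[0,0,0]},{"translation":[0,0,2.4],"twist":[0,0,0]},{"translation":[0,0,2.7],"twist":[0,0,0]},{"translation":[0,0,2.9],"twist":[0,0,0]},{"translation":[0,0,2.9],"twist":[0,0,0]}]'
```

```text
clock: 16.6
ee_pos: [0.6419, -0.1318, 0.0628]
tcp_rot: [-0.0, 1.0, 0.0, -0.0]
wrist_force: [-1.9, 1.5, -1.2]
gripper_width: 0.0534
grip_force: 62.9
```

Now I'll feel for the seat: 1 mm per two rows, 4 mm in this call.

```bash
python3 -m pendant '[{"translation":[0,0,0.05],"twist":[0,0,0]},{"translation":[0,0,0.1],"twist":[0,0,0]},{"translation":[0,0,0.15],"twist":[0,0,0]},{"translation":[0,0,0.2],"twist":[0,0,0]},{"translation":[0,0,0.25],"twist":[0,0,0]},{"translation":[0,0,0.3],"twist":[0,0,0]},{"translation":[0,0,0.35],"twist":[0,0,0]},{"translation":[0,0,0.4],"twist":[0,0,0]}]'
```

```text
clock: 17.6
ee_pos: [0.6421, -0.1319, 0.0601]
tcp_rot: [-0.0, 1.0, 0.0, -0.0]
wrist_force: [-8.3, 3.9, 8.3]
gripper_width: 0.053
grip_force: 63.7
```

Contact at TCP z = 0.060 matches the lower grip, so it's seated. I'll release and this time keep the gripper open while rising.

```bash
python3 -m pendant '[{"translation":[0,0,-0.1],"twist":[0,0,0]},{"translation":[0,0,-0.1],"twist":[0,0,0]},{"translation":[0,0,-0.1],"twist":[0,0,0]},{"translation":[0,0,-0.1],"twist":[0,0,0]},{"translation":[0,0,-0.1],"twist":[0,0,0]},{"translation":[0,0,-0.1],"twist":[0,0,0]},{"translation":[0,0,-0.1],"twist":[0,0,0]},{"translation":[0,0,-0.1],"twist":[0,0,0]}]' -1
python3 -m pendant '[{"translation":[0,0,-0.5],"twist":[0,0,0]},{"translation":[0,0,-1.5],"twist":[0,0,0]},{"translation":[0,0,-4],"twist":[0,0,0]},{"translation":[0,0,-7],"twist":[0,0,0]},{"translation":[0,0,-10],"twist":[0,0,0]},{"translation":[0,0,-13],"twist":[0,0,0]},{"translation":[0,0,-15],"twist":[0,0,0]},{"translation":[0,0,-15],"twist":[0,0,0]}]' -1
python3 - <<'E'
from h import *
p,d,m=grab('scene');pw,dw,mw=grab('wrist')
a=cv2.resize(p[180:290,260:400],(560,440),interpolation=2);b=pw[0:300,100:640]
im=np.zeros((600,800,3),np.uint8);im[:300,:540]=b;im[300:600,:400]=cv2.resize(p[190:280,270:390],(400,300),interpolation=2)
cv2.imwrite('pics/c5.png',im[:,:,::-1]);np.savez('w5.npz',p=pw,d=dw,o=bot.observe()['ee_pos'],rv=mw['rvec'],tv=mw['tvec'])
H,S,V=cv2.split(cv2.cvtColor(p,cv2.COLOR_RGB2HSV))
k=np.zeros(H.shape,np.uint8);k[215:270,295:335]=((H>3)&(H<22)&(S>150)&(V>60))[215:270,295:335]
v,u=np.nonzero(k);print(u.min(),u.max(),v.min(),v.max())
K=np.array([[m['fx'],0,m['cx']],[0,m['fy'],m['cy']],[0,0,1]]);t=np.linspace(0,6.28,90)
for off in(.034,.042):
    q=np.vstack([np.c_[.640+.028*np.cos(t),-.132+.028*np.sin(t),0*t+off+h] for h in(0,.04)])
    r=cv2.projectPoints(q,np.array(m['rvec']),np.array(m['tvec']),K,None)[0][:,0];print(off,r.min(0),r.max(0))
go([.5,.1,.2])
E
```

```text
clock: 18.6
ee_pos: [0.6422, -0.1319, 0.0602]
tcp_rot: [-0.0, 1.0, 0.0, 0.0]
wrist_force: [-0.3, 0.0, -0.0]
gripper_width: 0.0854
grip_force: 0.0
clock: 19.6
ee_pos: [0.6432, -0.1322, 0.2125]
tcp_rot: [-0.0, 1.0, -0.001, 0.002]
wrist_force: [-0.2, 0.4, -0.5]
gripper_width: 0.085
grip_force: 0.0
307 324 234 255
0.034 [305.40811981 232.64608592] [325.04898822 256.22001037]
0.042 [305.350859   230.58241501] [325.06826278 254.21590575]
t 19.7 pos [ 0.6417 -0.1317  0.2092] q [-1.e-04  1.e+00  3.e-04 -7.e-04] F [-0.58 -0.61 -0.21]
shift cm [14.16 23.17  0.95] twist [ 0.0005 -0.0014  0.0002]
```

View pics/c5.png

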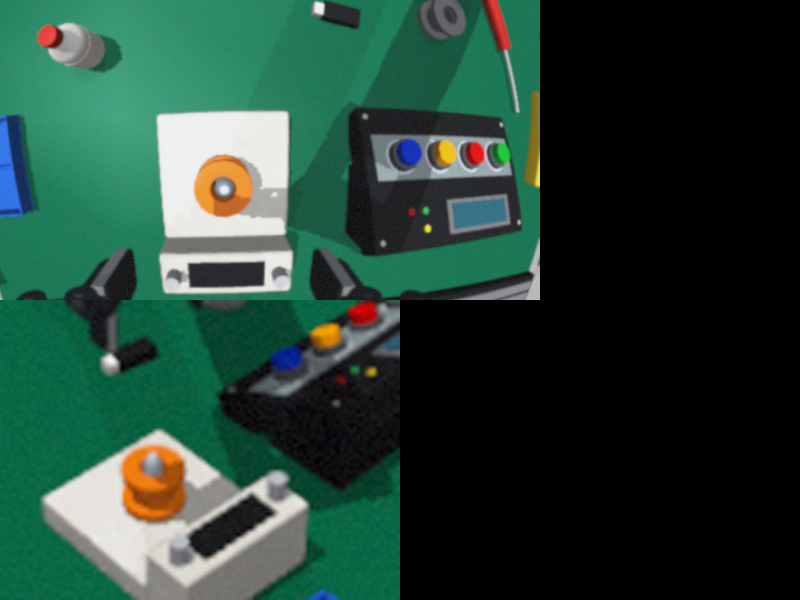

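The spool sits home and upright on the spindle, with its tip showing through the bore at (223,187), and nothing else has moved. Next I'll triangulate the caps from three views.

```bash
cat > tri.py <<'E'
from h import *
w=np.load('w5.npz');mw=bot.camera_model('wrist');mw['rvec']=w['rv'];mw['tvec']=w['tv']
V=[('top',np.load('top.npz')['p'],bot.camera_model('top'),(225,330,160,186),0),('scene',np.load('scene.npz')['p'],bot.camera_model('scene'),(340,400,175,220),0),('wrist',w['p'],mw,(480,630,130,175),1)]
C={'a':(14,30),'b':(105,130),'g':(45,72),'r':(0,8)}
res={}
for k,(lo,hi) in C.items():
    A=np.zeros((3,3));b=np.zeros(3);L=[]
    for n,p,m,(u0,u1,v0,v1),f in V:
        H,S,Vv=cv2.split(cv2.cvtColor(p,cv2.COLOR_RGB2HSV));M=np.zeros(H.shape,np.uint8)
        M[v0:v1,u0:u1]=((H>=lo)&(H<=hi)&(S>(190 if k=='g' else 140))&(Vv>80))[v0:v1,u0:u1]
        _,l,s,c=cv2.connectedComponentsWithStats(M);i=1+s[1:,4].argmax()
        cc,d=ray(m,c[i],f);d=d[0]/np.linalg.norm(d[0]);P=np.eye(3)-np.outer(d,d);A+=P;b+=P@cc;L.append((cc,d,n,c[i].round(1),s[i,4]))
    X=np.linalg.solve(A,b);res[k]=X
    print(k,X.round(4),[(n,c,int(a),round(1e3*np.linalg.norm((np.eye(3)-np.outer(d,d))@(X-cc)),1)) for cc,d,n,c,a in L])
print(np.linalg.norm(res['a']-res['b']),np.linalg.norm(res['g']-res['b']))
Q=np.array([res[k] for k in 'grab']);print('yaw',np.polyfit(Q[:,1],Q[:,0],1))
E
python3 tri.py
```

```text
a [0.5995 0.1189 0.0646] [('top', array([286.3, 172.5]), 89, np.float64(0.5)), ('scene', array([367.2, 200.2]), 55, np.float64(0.5)), ('wrist', array([544.4, 152.6]), 414, np.float64(0.7))]
b [0.6021 0.0647 0.0662] [('top', array([306.8, 172.7]), 91, np.float64(0.3)), ('scene', array([355.7, 207.1]), 53, np.float64(0.3)), ('wrist', array([508.7, 152. ]), 518, np.float64(0.5))]
g [0.5925 0.2282 0.0651] [('top', array([245.1, 172.3]), 69, np.float64(0.5)), ('scene', array([388.9, 186.2]), 42, np.float64(0.4)), ('wrist', array([601.4, 153.2]), 237, np.float64(0.2))]
r [0.5963 0.1738 0.0634] [('top', array([265.7, 172.4]), 61, np.float64(0.5)), ('scene', array([378.3, 193.5]), 35, np.float64(0.4)), ('wrist', array([574.9, 152.8]), 237, np.float64(0.4))]
0.05430949760380101 0.16382125477032292
yaw [-0.05874254  0.60618733]
```

```bash
cat >> h.py <<'E'
YAW=.057; RT=R.from_euler('z',YAW)*R.from_euler('y',-25,degrees=True)*R.from_quat([0,1,0,0])
N=-RT.apply([0,0,1])
CAP={'a':np.array([.5995,.1189,.0646]),'b':np.array([.6021,.0647,.0662]),'g':np.array([.5925,.2282,.0651])}
def key(k,h): go(CAP[k]+N*h,RT)
def fn():
    o=bot.observe();R0=R.from_quat(o['tcp_rot']);print('h along axis (mm) from caps:',{k:(1e3*(RT.inv().apply(o['ee_pos']-c))*[1,1,-1]).round(1) for k,c in CAP.items()},'Fn',round(float(o['wrist_force']@N),2),'t',o['clock'])
E
python3 -c "
from h import *
print(N);key('a',.085)"
```

```text
[-0.4219319  -0.0240762   0.90630779]
t 19.7 pos [ 0.6417 -0.1317  0.2092] q [-1.e-04  1.e+00  3.e-04 -7.e-04] F [-0.58 -0.61 -0.21]
shift cm [ 7.79 24.85  6.78] twist [-0.0118 -0.4376 -0.056 ]
```

```bash
python3 -m pendant '[{"translation":[1,3,0],"twist":[0,-0.05,-0.01]},{"translation":[2,7,0.5],"twist":[0,-0.11,-0.02]},{"translation":[3,11,1.5],"twist":[0,-0.18,-0.03]},{"translation":[4.5,15,3],"twist":[-0.01,-0.25,-0.04]},{"translation":[6,19,4.5],"twist":[-0.01,-0.32,-0.05]},{"translation":[7,22.5,6],"twist":[-0.012,-0.39,-0.056]},{"translation":[7.8,24.8,6.8],"twist":[-0.012,-0.438,-0.056]},{"translation":[7.8,24.8,6.8],"twist":[-0.012,-0.438,-0.056]}]' 1
python3 -c "
from h import *
key('a',.012);fn()"
```

```text
clock: 20.7
ee_pos: [0.561, 0.1174, 0.1388]
tcp_rot: [-0.029, 0.976, 0.006, 0.214]
wrist_force: [0.6, -0.4, -0.4]
gripper_width: -0.0004
grip_force: 0.0
t 20.7 pos [0.561  0.1174 0.1388] q [-0.0292  0.9764  0.0063  0.2141] F [ 0.59 -0.39 -0.41]
shift cm [-0.39 -0.08  7.15] twist [ 0.001  -0.0046  0.0025]
h along axis (mm) from caps: {'a': array([ 3.5,  0.7, 83.5]), 'b': array([ 3.8, 54.9, 81.8]), 'g': array([   3.1, -108.8,   82.7])} Fn -0.61 t 20.7
```

```bash
python3 -m pendant '[{"translation":[0,0,1],"twist":[0,0,0]},{"translation":[0,0,2.5],"twist":[0,0,0]},{"translation":[0,0,4],"twist":[0,0,0]},{"translation":[0,0,5.3],"twist":[0,0,0]},{"translation":[0,0,6.3],"twist":[0,0,0]},{"translation":[0,0,7],"twist":[0,0,0]},{"translation":[0,0,7.3],"twist":[0,0,0]},{"translation":[0,0,7.3],"twist":[0,0,0]}]' 1
python3 -c "
from h import *
key('a',.0);fn()"
```

```text
clock: 21.7
ee_pos: [0.5951, 0.1179, 0.0761]
tcp_rot: [-0.028, 0.976, 0.006, 0.217]
wrist_force: [0.1, 0.9, 1.0]
gripper_width: 0.0003
grip_force: 0.0
t 21.7 pos [0.5951 0.1179 0.0761] q [-0.0279  0.9757  0.006   0.2173] F [0.1  0.89 1.  ]
shift cm [0.09 0.08 1.23] twist [-0.0004  0.0018  0.0003]
h along axis (mm) from caps: {'a': array([-0.9, -0.8, 12.3]), 'b': array([-0.6, 53.5, 10.7]), 'g': array([  -1.3, -110.3,   11.5])} Fn 0.84 t 21.7
```

```bash
python3 -m pendant '[{"translation":[0.1,0.1,0.2],"twist":[0,0,0]},{"translation":[0.1,0.1,0.4],"twist":[0,0,0]},{"translation":[0.1,0.1,0.6],"twist":[0,0,0]},{"translation":[0.1,0.1,0.8],"twist":[0,0,0]},{"translation":[0.1,0.1,0.95],"twist":[0,0,0]},{"translation":[0.1,0.1,1.1],"twist":[0,0,0]},{"translation":[0.1,0.1,1.2],"twist":[0,0,0]},{"translation":[0.1,0.1,1.2],"twist":[0,0,0]}]' 1
python3 -c "
from h import *
fn()"
```

```text
clock: 22.7
ee_pos: [0.5992, 0.1191, 0.0648]
tcp_rot: [-0.028, 0.976, 0.006, 0.217]
wrist_force: [-2.0, -0.2, 2.6]
gripper_width: -0.0
grip_force: 1.6
h along axis (mm) from caps: {'a': array([0.2, 0.2, 0.3]), 'b': array([ 0.4, 54.5, -1.3]), 'g': array([  -0.3, -109.3,   -0.4])} Fn 3.16 t 22.7
```

```bash
python3 -m pendant '[{"translation":[0,0,0.05],"twist":[0,0,0]},{"translation":[0,0,0.1],"twist":[0,0,0]},{"translation":[0,0,0.15],"twist":[0,0,0]},{"translation":[0,0,0.2],"twist":[0,0,0]},{"translation":[0,0,0.25],"twist":[0,0,0]},{"translation":[0,0,0.3],"twist":[0,0,0]},{"translation":[0,0,0.3],"twist":[0,0,0]},{"translation":[0,0,0.3],"twist":[0,0,0]}]' 1
python3 -c "
from h import *
fn()"
```

```text
clock: 23.7
ee_pos: [0.6005, 0.1191, 0.0621]
tcp_rot: [-0.028, 0.976, 0.006, 0.217]
wrist_force: [-3.2, 0.1, 4.8]
gripper_width: -0.0
grip_force: 2.3
h along axis (mm) from caps: {'a': array([ 0.2,  0.2, -2.7]), 'b': array([ 0.4, 54.4, -4.3]), 'g': array([  -0.3, -109.3,   -3.5])} Fn 5.67 t 23.7
```

```bash
python3 -m pendant '[{"translation":[0,0,0.03],"twist":[0,0,0]},{"translation":[0,0,0.06],"twist":[0,0,0]},{"translation":[0,0,0.09],"twist":[0,0,0]},{"translation":[0,0,0.1],"twist":[0,0,0]},{"translation":[0,0,0.1],"twist":[0,0,0]},{"translation":[0,0,0.1],"twist":[0,0,0]},{"translation":[0,0,0.1],"twist":[0,0,0]},{"translation":[0,0,0.1],"twist":[0,0,0]}]' 1
python3 -c "
from h import *
for i in range(5): fn();bot.grab_frame('top')"
```

```text
clock: 24.7
ee_pos: [0.6009, 0.1192, 0.0612]
tcp_rot: [-0.028, 0.976, 0.006, 0.217]
wrist_force: [-2.0, -0.3, 4.9]
gripper_width: 0.0001
grip_force: 2.6
h along axis (mm) from caps: {'a': array([ 0.2,  0.2, -3.7]), 'b': array([ 0.4, 54.4, -5.3]), 'g': array([  -0.3, -109.3,   -4.5])} Fn 5.31 t 24.7
h along axis (mm) from caps: {'a': array([ 0.1,  0.2, -3.7]), 'b': array([ 0.3, 54.4, -5.3]), 'g': array([  -0.4, -109.4,   -4.4])} Fn 5.23 t 24.75
h along axis (mm) from caps: {'a': array([ 0.2,  0.2, -3.7]), 'b': array([ 0.4, 54.4, -5.3]), 'g': array([  -0.3, -109.3,   -4.5])} Fn 5.51 t 24.8
h along axis (mm) from caps: {'a': array([ 0.2,  0.2, -3.7]), 'b': array([ 0.4, 54.4, -5.3]), 'g': array([  -0.3, -109.4,   -4.5])} Fn 6.21 t 24.85
h along axis (mm) from caps: {'a': array([ 0.2,  0.2, -3.7]), 'b': array([ 0.4, 54.4, -5.3]), 'g': array([  -0.3, -109.3,   -4.5])} Fn 5.33 t 24.9
```

Amber is about 8 mm down (mean 5.5 N). I'll retreat and move to blue.

```bash
python3 -m pendant '[{"translation":[0,0,-1],"twist":[0,0,0]},{"translation":[0,0,-2.5],"twist":[0,0,0]},{"translation":[0,0,-4],"twist":[0,0,0]},{"translation":[0,-1.5,-4],"twist":[0,0,0]},{"translation":[0,-3.5,-4],"twist":[0,0,0]},{"translation":[0,-5,-3.5],"twist":[0,0,0]},{"translation":[0,-5.4,-2.5],"twist":[0,0,0]},{"translation":[0,-5.4,-1.8],"twist":[0,0,0]}]' 1
python3 -m pendant '[{"translation":[0,0,0.2],"twist":[0,0,0]},{"translation":[0,0,0.4],"twist":[0,0,0]},{"translation":[0,0,0.6],"twist":[0,0,0]},{"translation":[0,0,0.8],"twist":[0,0,0]},{"translation":[0,0,0.9],"twist":[0,0,0]},{"translation":[0,0,1],"twist":[0,0,0]},{"translation":[0,0,1],"twist":[0,0,0]},{"translation":[0,0,1],"twist":[0,0,0]}]' 1
python3 -c "
from h import *
for i in range(3): fn();bot.grab_frame('top')"
```

```text
clock: 25.95
ee_pos: [0.5962, 0.0648, 0.0767]
tcp_rot: [-0.028, 0.976, 0.006, 0.217]
wrist_force: [-0.1, -0.5, -0.1]
gripper_width: -0.0001
grip_force: 0.0
clock: 26.95
ee_pos: [0.6006, 0.0651, 0.0686]
tcp_rot: [-0.028, 0.976, 0.006, 0.217]
wrist_force: [-0.6, 1.8, 2.5]
gripper_width: 0.0
grip_force: 1.1
h along axis (mm) from caps: {'a': array([  0. , -53.7,   4.4]), 'b': array([0.3, 0.5, 2.8]), 'g': array([  -0.4, -163.3,    3.7])} Fn 2.47 t 26.95
h along axis (mm) from caps: {'a': array([  0.1, -53.8,   4.4]), 'b': array([0.3, 0.5, 2.8]), 'g': array([  -0.4, -163.3,    3.6])} Fn 3.46 t 27.0
h along axis (mm) from caps: {'a': array([  0.1, -53.8,   4.4]), 'b': array([0.3, 0.5, 2.8]), 'g': array([  -0.4, -163.3,    3.6])} Fn 2.51 t 27.05
```

```bash
python3 -m pendant '[{"translation":[0,0,0.08],"twist":[0,0,0]},{"translation":[0,0,0.16],"twist":[0,0,0]},{"translation":[0,0,0.24],"twist":[0,0,0]},{"translation":[0,0,0.32],"twist":[0,0,0]},{"translation":[0,0,0.4],"twist":[0,0,0]},{"translation":[0,0,0.46],"twist":[0,0,0]},{"translation":[0,0,0.5],"twist":[0,0,0]},{"translation":[0,0,0.5],"twist":[0,0,0]}]' 1
python3 -c "
from h import *
for i in range(6): fn();bot.grab_frame('top')"
```

```text
clock: 28.1
ee_pos: [0.6028, 0.0652, 0.064]
tcp_rot: [-0.028, 0.976, 0.006, 0.217]
wrist_force: [-1.7, 2.6, 3.8]
gripper_width: -0.0002
grip_force: 2.4
h along axis (mm) from caps: {'a': array([  0.1, -53.8,  -0.6]), 'b': array([ 0.3,  0.5, -2.3]), 'g': array([  -0.4, -163.3,   -1.4])} Fn 4.05 t 28.1
h along axis (mm) from caps: {'a': array([  0.1, -53.8,  -0.6]), 'b': array([ 0.3,  0.4, -2.3]), 'g': array([  -0.4, -163.3,   -1.4])} Fn 4.32 t 28.15
h along axis (mm) from caps: {'a': array([  0.1, -53.8,  -0.6]), 'b': array([ 0.3,  0.5, -2.3]), 'g': array([  -0.4, -163.3,   -1.4])} Fn 4.13 t 28.2
h along axis (mm) from caps: {'a': array([  0.1, -53.8,  -0.6]), 'b': array([ 0.3,  0.4, -2.3]), 'g': array([  -0.4, -163.3,   -1.4])} Fn 3.95 t 28.25
h along axis (mm) from caps: {'a': array([  0.1, -53.8,  -0.6]), 'b': array([ 0.3,  0.5, -2.3]), 'g': array([  -0.4, -163.3,   -1.4])} Fn 4.6 t 28.3
h along axis (mm) from caps: {'a': array([  0.1, -53.8,  -0.6]), 'b': array([ 0.3,  0.5, -2.3]), 'g': array([  -0.4, -163.3,   -1.4])} Fn 5.2 t 28.35
```

```bash
python3 -m pendant '[{"translation":[0,0,0.05],"twist":[0,0,0]},{"translation":[0,0,0.1],"twist":[0,0,0]},{"translation":[0,0,0.15],"twist":[0,0,0]},{"translation":[0,0,0.2],"twist":[0,0,0]},{"translation":[0,0,0.23],"twist":[0,0,0]},{"translation":[0,0,0.23],"twist":[0,0,0]},{"translation":[0,0,0.23],"twist":[0,0,0]},{"translation":[0,0,0.23],"twist":[0,0,0]}]' 1
python3 -c "
from h import *
for i in range(6): fn();bot.grab_frame('top')"
```

```text
clock: 29.4
ee_pos: [0.6037, 0.0652, 0.0619]
tcp_rot: [-0.028, 0.976, 0.006, 0.217]
wrist_force: [-2.6, 2.4, 5.6]
gripper_width: -0.0001
grip_force: 2.9
h along axis (mm) from caps: {'a': array([  0.1, -53.8,  -2.9]), 'b': array([ 0.3,  0.4, -4.6]), 'g': array([  -0.4, -163.4,   -3.7])} Fn 6.15 t 29.4
h along axis (mm) from caps: {'a': array([  0.1, -53.8,  -2.9]), 'b': array([ 0.3,  0.5, -4.6]), 'g': array([  -0.4, -163.3,   -3.7])} Fn 5.93 t 29.45
h along axis (mm) from caps: {'a': array([  0.1, -53.8,  -2.9]), 'b': array([ 0.3,  0.4, -4.6]), 'g': array([  -0.4, -163.3,   -3.7])} Fn 5.71 t 29.5
h along axis (mm) from caps: {'a': array([  0.1, -53.8,  -2.9]), 'b': array([ 0.3,  0.5, -4.6]), 'g': array([  -0.4, -163.3,   -3.7])} Fn 5.33 t 29.55
h along axis (mm) from caps: {'a': array([  0. , -53.8,  -2.9]), 'b': array([ 0.3,  0.4, -4.6]), 'g': array([  -0.4, -163.3,   -3.7])} Fn 5.99 t 29.6
h along axis (mm) from caps: {'a': array([  0.1, -53.8,  -2.9]), 'b': array([ 0.3,  0.5, -4.6]), 'g': array([  -0.4, -163.3,   -3.7])} Fn 5.23 t 29.65
```

Blue is about 8 mm down (mean 5.7 N). Next I'll go up, high across amber and red, and over to green.

```bash
python3 -m pendant '[{"translation":[0,0,-1],"twist":[0,0,0]},{"translation":[0,0,-2.5],"twist":[0,0,0]},{"translation":[0,0,-5],"twist":[0,0,0]},{"translation":[0,4,-6],"twist":[0,0,0]},{"translation":[0,8,-6],"twist":[0,0,0]},{"translation":[0,12,-6],"twist":[0,0,0]},{"translation":[0,15.5,-6],"twist":[0,0,0]},{"translation":[0,16.3,-5],"twist":[0,0,0]}]' 1
python3 -m pendant '[{"translation":[0,0,0.5],"twist":[0,0,0]},{"translation":[0,0,1.5],"twist":[0,0,0]},{"translation":[0,0,2.5],"twist":[0,0,0]},{"translation":[0,0,3.2],"twist":[0,0,0]},{"translation":[0,0,3.6],"twist":[0,0,0]},{"translation":[0,0,3.8],"twist":[0,0,0]},{"translation":[0,0,4],"twist":[0,0,0]},{"translation":[0,0,4.2],"twist":[0,0,0]}]' 1
python3 -c "
from h import *
for i in range(3): fn();bot.grab_frame('top')"
```

```text
clock: 30.7
ee_pos: [0.573, 0.2281, 0.1072]
tcp_rot: [-0.029, 0.976, 0.006, 0.218]
wrist_force: [0.7, -0.4, -0.2]
gripper_width: 0.0004
grip_force: 0.0
clock: 31.7
ee_pos: [0.5911, 0.2279, 0.0692]
tcp_rot: [-0.028, 0.976, 0.006, 0.217]
wrist_force: [-0.4, -0.5, 0.8]
gripper_width: -0.0001
grip_force: 0.0
h along axis (mm) from caps: {'a': array([  0. , 109.3,   5.1]), 'b': array([  0.3, 163.5,   3.4]), 'g': array([-0.4, -0.3,  4.3])} Fn 0.91 t 31.7
h along axis (mm) from caps: {'a': array([  0.3, 109.2,   4.8]), 'b': array([  0.5, 163.5,   3.2]), 'g': array([-0.2, -0.3,  4. ])} Fn -0.01 t 31.75
h along axis (mm) from caps: {'a': array([  0.3, 109.2,   4.9]), 'b': array([  0.5, 163.5,   3.3]), 'g': array([-0.2, -0.3,  4.1])} Fn 0.14 t 31.8
```

Not quite touching green yet, so I'll go 6 mm down.

```bash
python3 -m pendant '[{"translation":[0,0,0.1],"twist":[0,0,0]},{"translation":[0,0,0.2],"twist":[0,0,0]},{"translation":[0,0,0.3],"twist":[0,0,0]},{"translation":[0,0,0.4],"twist":[0,0,0]},{"translation":[0,0,0.5],"twist":[0,0,0]},{"translation":[0,0,0.6],"twist":[0,0,0]},{"translation":[0,0,0.6],"twist":[0,0,0]},{"translation":[0,0,0.6],"twist":[0,0,0]}]' 1
python3 -c "
from h import *
for i in range(5): fn();bot.grab_frame('top')"
```

```text
clock: 32.85
ee_pos: [0.5936, 0.2279, 0.0636]
tcp_rot: [-0.028, 0.976, 0.006, 0.217]
wrist_force: [-1.7, 0.2, 2.7]
gripper_width: -0.0001
grip_force: 1.7
h along axis (mm) from caps: {'a': array([ 1.000e-01,  1.092e+02, -1.000e+00]), 'b': array([  0.4, 163.4,  -2.6]), 'g': array([-0.3, -0.4, -1.8])} Fn 3.13 t 32.85
h along axis (mm) from caps: {'a': array([ 1.000e-01,  1.092e+02, -1.000e+00]), 'b': array([  0.4, 163.5,  -2.6]), 'g': array([-0.4, -0.3, -1.7])} Fn 3.9 t 32.9
h along axis (mm) from caps: {'a': array([  0.2, 109.2,  -1. ]), 'b': array([  0.4, 163.5,  -2.6]), 'g': array([-0.3, -0.3, -1.8])} Fn 3.53 t 32.95
h along axis (mm) from caps: {'a': array([ 1.000e-01,  1.092e+02, -9.000e-01]), 'b': array([  0.3, 163.5,  -2.6]), 'g': array([-0.4, -0.3, -1.7])} Fn 3.82 t 33.0
h along axis (mm) from caps: {'a': array([ 1.000e-01,  1.092e+02, -1.000e+00]), 'b': array([  0.3, 163.5,  -2.6]), 'g': array([-0.4, -0.3, -1.8])} Fn 2.95 t 33.05
```

Mean is 3.5 N, about 4 mm down; 4 mm more to go.

```bash
python3 -m pendant '[{"translation":[0,0,0.08],"twist":[0,0,0]},{"translation":[0,0,0.16],"twist":[0,0,0]},{"translation":[0,0,0.24],"twist":[0,0,0]},{"translation":[0,0,0.32],"twist":[0,0,0]},{"translation":[0,0,0.37],"twist":[0,0,0]},{"translation":[0,0,0.4],"twist":[0,0,0]},{"translation":[0,0,0.4],"twist":[0,0,0]},{"translation":[0,0,0.4],"twist":[0,0,0]}]' 1
python3 -c "
from h import *
for i in range(6): fn();bot.grab_frame('top')" | sed 's/.*Fn/Fn/'
```

```text
clock: 34.1
ee_pos: [0.5953, 0.228, 0.06]
tcp_rot: [-0.028, 0.976, 0.006, 0.217]
wrist_force: [-2.4, 1.3, 5.8]
gripper_width: 0.0001
grip_force: 2.7
Fn 6.19 t 34.1
Fn 5.58 t 34.15
Fn 5.49 t 34.2
Fn 5.59 t 34.25
Fn 6.04 t 34.3
Fn 5.39 t 34.35
```

Mean is 5.7 N, so green is about 8 mm down. I'll retreat and do a final check.

```bash
python3 -m pendant '[{"translation":[0,0,-1],"twist":[0,0,0]},{"translation":[0,0,-2.5],"twist":[0,0,0]},{"translation":[0,0,-5],"twist":[0,0,0]},{"translation":[0,0,-8],"twist":[0,0,0]},{"translation":[0,0,-11],"twist":[0,0,0]},{"translation":[0,0,-14],"twist":[0,0,0]},{"translation":[0,0,-15],"twist":[0,0,0]},{"translation":[0,0,-15],"twist":[0,0,0]}]' 1
python3 - <<'E'
from h import *
p,d,m=grab('scene');H,S,V=cv2.split(cv2.cvtColor(p,cv2.COLOR_RGB2HSV))
k=np.zeros(H.shape,np.uint8);k[215:270,295:335]=((H>3)&(H<22)&(S>150)&(V>60))[215:270,295:335]
v,u=np.nonzero(k);print('spool',u.min(),u.max(),v.min(),v.max())
p0=np.load('scene.npz')['p']
for n,(u,v) in dict(a=(367,200),b=(356,207),g=(389,186),r=(378,193)).items():print(n,np.abs(p[v-6:v+7,u-6:u+7].astype(int)-p0[v-6:v+7,u-6:u+7]).mean().round(1))
fn();print(bot.sign_off())
E
```

```text
clock: 35.4
ee_pos: [0.5316, 0.2244, 0.1962]
tcp_rot: [-0.028, 0.976, 0.006, 0.218]
wrist_force: [-0.9, -0.1, 0.5]
gripper_width: 0.0001
grip_force: 0.0
spool 307 324 234 255
a 2.9
b 2.6
g 8.6
r 5.4
h along axis (mm) from caps: {'a': array([  1.1, 109.1, 144.5]), 'b': array([  1.3, 163.3, 142.9]), 'g': array([  0.6,  -0.5, 143.7])} Fn 0.21 t 35.45
the job is handed in; nothing more can be done
None
```

I handed the job in at 35.5 s, no verdict returned: the orange spool is home on the spindle and released (I re-gripped and lifted it once by mistake, then re-seated it), and amber, blue and green were each pressed about 8 mm in order (estimated from spring force), never over about 6.2 N in the readings.

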